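# Tighten the bench chuck on the sap-tapping bit

## Task

The tapping bit has been dropped loose into the open lever chuck on the bench, ready to have its edges dressed. Swing the chuck's lever clockwise (seen from above) until all three jaws have closed firmly on the bit and it stands upright in the middle, then let go of the lever. Do not touch the bit itself, and leave the other things on the bench where they are.

Things in the scene. Friction and masses are not known exactly. Their poses are not given: they have to be found in the camera images.
- chuck_axis (a point): Point on the upright axis of the lever chuck, 100 mm above the bench, level with the tops of its three jaws.
- lever_knob (a point): Centre of the black ball knob (30 mm diameter) on the end of the lever fixed to the chuck's sleeve: 150 mm from the chuck axis, 72 mm above the bench, on the robot's side of the chuck. It circles the axis at that height. The lever, an 11 mm round bar, leaves the sleeve 49 mm above the bench and rises outward. The knob stands clear all round and can be pushed from the side.
- sleeve (a joint): Angle of sleeve and lever, rad: 0 fully open, growing clockwise seen from above, which closes the jaws together by 3.5 mm per rad. They meet the bit at about 1.2. Swinging takes 3 to 5 N at the knob; on the bit it comes up firm within 0.2 rad, and a push of 8 to 20 N at the knob makes it tight. It stays where it is left. End stop at 1.53, not reached with the bit in.
- bit: Steel tapping bit, a straight twist drill of 11 mm diameter, 130 mm long, about 90 g, standing loose in the chuck, cutting end up. Origin at the centre of its foot, z along the bit to the point. The foot stands on the floor of the chuck's 16 mm bore, 36 mm above the bench; at the start it leans some way in the open jaws.
- bit_point (a point): Cutting point of the bit, on its axis 130 mm from the foot; about 166 mm above the bench.
- jaw1: Steel jaw on the chuck's face, 26 mm high, 15 mm wide, the one on the lever's side. Its face is 9.7 mm from the axis when fully open. Origin on the chuck axis at 74 mm height when open; it moves with the jaw, inward along its own -x.
- jaw2: Second jaw, the same, 120 degrees anticlockwise from the first seen from above.
- jaw3: Third jaw, the same, 240 degrees anticlockwise from the first seen from above.
- chuck: The fixed part of a steel three-jaw lever chuck, bolted face up on a 150 x 150 x 18 mm wooden board fixed to the bench. Origin on the chuck axis at bench height, z up. Heights above the bench: flange (120 mm across) to 30 mm, knurled turning sleeve (106 mm across) 36 to 62 mm, face (97 mm across) at 74 mm, jaws to 100 mm.
- cup: Bystander: orange silicone collapsible cup, 83 mm across the rim, 72 mm high, beside the chuck. Origin under its centre.
- jar: Bystander: closed glass jar with a steel twist cap, 72 mm diameter, 110 mm high, beside the chuck. Origin under its centre.
- shoehorn: Bystander: wooden shoe horn, 185 mm long, lying flat beyond the chuck. Origin under its middle.
- file: Bystander: flat mill file with a wooden handle, 270 mm long, lying to the right. Origin under its middle.
- spout: Bystander: small aluminium sap spout, about 70 mm long, lying to the left. Origin under it.
- oil: Bystander: small white oil bottle, 42 mm diameter, 105 mm high, on the left. Origin under its centre.

How it is judged:
At the end, for the whole second after the job is handed in: Each of the three jaws presses on the bit with more than 8 N, the bit stands upright within 3 degrees, its point within 5 mm of the chuck axis and its foot down in the bore (less than 6 mm above the bore's floor), and bit and sleeve are at rest (contact force between each of jaw1, jaw2, jaw3 and bit above 8 N and angle between bit's own z axis and vertical below 0.05 rad and horizontal distance between bit_point and chuck_axis below 0.005 m and z of bit in the frame of chuck below 0.042 m and linear speed of bit below 0.01 m/s and velocity of joint sleeve between -0.05 and 0.05 rad/s); the robot touches nothing.
It fails at once if the robot touches the bit (contact force between any of the fingers, the arm and bit above 1 N).
It fails at once if a bystander is moved by more than 25 mm (distance of any of cup, jar, shoehorn, file, spout, oil from where it was at the start of the episode above 0.025 m).
It also fails if it takes over 32 s, if anything falls off the work surface, if the arm or the gripper's body presses on something with over 40 N, if the wrist force passes 120 N, or if a joint passes its speed limit or range.

## Robot

A 6-joint arm with a two-finger parallel gripper is mounted at the origin on the work surface. World frame = base frame: x ahead of the robot, y to its left, z up, the work surface at z = 0. Lengths are in m, angles in rad, forces in N, time in s.
With the tool pointing down it reaches from about 0.275 to 0.875 m from the base axis. Payload 12.5 kg.
Tool frame: the origin (TCP) lies between the finger pads; the fingertips stand 8 mm ahead of it and the grasp point (between the pads) lies 11 mm behind it; z points along the fingers, y is the line along which they close (so a half turn about z gives the same grasp; the last joint's range is limited). The gripper opens to 85 mm and grips with 20 to 120 N. Pads are 22 mm wide; open, the fingers measure 114 mm over their backs; the gripper's body (76 mm by 85 mm) begins 54 mm behind the grasp point. The pads swing forward as they close: fully open they stand 13 mm farther back than shut.
Start: joints at [1.174, 0.351, 1.652, -0, 1.139, -0.085], TCP at [0.169, 0.523, 0.239] pointing down, gripper open.
Joint ranges: [-2.75, 2.75], [-0.79, 2.1], [0.01, 2.65], [-1.57, 4.71], [0.07, 3.14], [-2.87, 2.87]. Speed limits (rad/s): [2.22, 2.22, 2.79, 3.14, 3.14, 3.14].

## Interface

Orientations are given as a unit quaternion [w, x, y, z].
In Python, from plant import arm gives the robot as it stands.
- The arm moves only by the shell command python3 -m creep 'ROWS' [FORCE]. ROWS is JSON, one flat list of numbers, 5 for each row, row after row: the shift along the tool's x, y, z normalised to -1 to 1, where 1 is 0.15 m, then the turn about the tool's z normalised to -1 to 1, where 1 is 2 pi rad, then the opening, from 0 (shut) to 1 (fully open). A call has 1 to 5 rows; each row is the pose to reach, as a shift and turn from the pose commanded when the call began, along the tool's axes at that moment, turning the shorter way round; what a row does not reach only later rows make up. A row lasts 1/10 s, in which the tool goes at most 50 mm and 8.59 degrees, less where a joint would pass 70% of its speed; a pose out of reach is approached as far as the arm can. A call with a number of a shift or a turn outside -1 to 1 is refused whole. A call with a gripper value outside its range is refused whole. The fingers move at their own pace and stop on an object; FORCE is the grip in N (left out, the last holds). Time passes only in rows, so rows that repeat a pose let the fingers close. It gives the time, the measured TCP pose, the force, the opening and the grip force at its end, in the units of the state.
- arm.observe(): the state, without advancing time (a new reading comes with each control period).
- arm.snapshot(name): name is "scene" or "top"; returns a dict with "img" (420x560x3 uint8, blue, green, red), "range_z" (420x560 float32, m along the optical axis (not along the pixel's ray), 0 where there is no reading), "fx", "fy", "cx", "cy" (pixels), "k1" (the pictures are not rectified: a ray, as slopes to the right and down, at radius r is drawn at 1 + k1 r^2 times it, then the intrinsics apply), "extrinsics" (4x4, takes a point from world to camera coordinates). Camera axes: x right, y down, z forward; pixel columns grow to the right and rows downward; lengths in m; the calibration is good to about 2 mm. A picture is of the moment at which its call begins.
- arm.sign_off(): hands the job in; it is judged then, once.
The state is a dict: "t": time; "joints": joint angles; "qd": joint speeds; "tau": joint torques, N m; "eef_pos": TCP position; "orientation": TCP orientation; "contact_force": force on the tool from outside, world axes, zero at the start; "torque": the same for the moment, N m; "finger_gap": finger opening in m; "grasp_force": force on a finger pad.
Only numpy, scipy, OpenCV 4.12 (cv2) and the standard library are available. Lean on these libraries where they do the work, as an engineer would, in place of code of your own. Each camera call takes 0.05 s, during which the arm holds its last target. There are 200 camera calls.

## Working session

There is one attempt and no reset: what is moved stays moved. The work goes in short steps, Python scripts to look and compute and a shell command to move; the robot and the scene stay as the last step left them, time stands still between calls to the robot, and variables do not carry over. Pictures are saved under pics/ and viewed, at most 10 in all, crops included, and the job is handed in when it is done.

```bash
mkdir -p pics; ls
cat > h.py <<'E'
import numpy as np, cv2
from plant import arm
def snap(n):
    s=arm.snapshot(n); np.savez(f'{n}.npz',**{k:np.array(v) for k,v in s.items()}); return s
def pts(s):
    h,w=s['range_z'].shape
    u,v=np.meshgrid(np.arange(w),np.arange(h))
    xd=(u-s['cx'])/s['fx']; yd=(v-s['cy'])/s['fy']
    x,y=xd.copy(),yd.copy()
    for _ in range(20):
        f=1+s['k1']*(x*x+y*y); x,y=xd/f,yd/f
    z=s['range_z']; P=np.stack([x*z,y*z,z],-1)
    E=np.array(s['extrinsics']); return (P-E[:3,3])@E[:3,:3]
E
python3 - <<'E'
from h import *
for n in ('scene','top'):
    s=snap(n); cv2.imwrite(f'pics/{n}0.png',s['img'])
o=arm.observe(); print(o['eef_pos'],o['orientation'],o['t'],o['finger_gap'],o['contact_force'])
E
```

```text
pics
[0.16859106 0.52322303 0.23880431] [-1.24910873e-04  1.55290312e-01  9.87868734e-01 -5.17108272e-04] 0.1 0.08532030641342919 [ 0.49413986 -0.81370604 -0.08854423]
```

View pics/scene0.png

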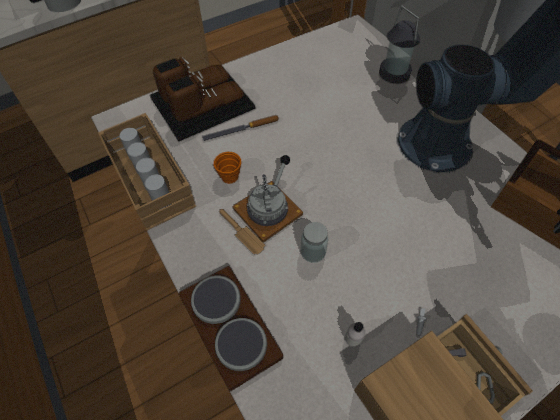

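View pics/top0.png

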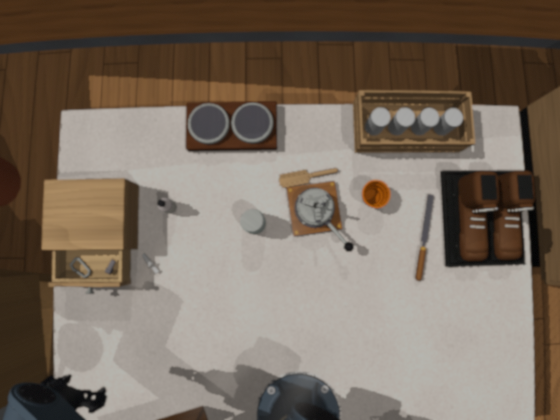

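The scene view shows the chuck at about (267,205), its knob at (286,160), the cup at (228,167) and the jar at (314,240). In the top view the chuck is at (315,207), the knob at (348,246), the cup at (376,194) and the jar at (253,221).

Run:
```python
from h import *
for n,k,c in (('scene',(286,160),(267,205)),('top',(348,246),(315,207))):
    s=dict(np.load(n+'.npz')); P=pts(s)
    g=s['img'].max(-1).astype(int); vv,uu=np.mgrid[:420,:560]
    for lab,m in (('knob',(np.hypot(uu-k[0],vv-k[1])<9)&(g<60)&(P[...,2]>.055)&(P[...,2]<.1)),
      ('jar',(P[...,2]>.09)&(P[...,2]<.13)&(np.hypot(uu-(314 if n=='scene' else 253),vv-(232 if n=='scene' else 221))<20)),
      ('cup',(P[...,2]>.06)&(P[...,2]<.09)&(np.hypot(uu-(228 if n=='scene' else 376),vv-(160 if n=='scene' else 194))<20)),
      ('face',(np.hypot(uu-c[0],vv-c[1])<30)&(P[...,2]>.068)&(P[...,2]<.08)),
      ('jaws',(np.hypot(uu-c[0],vv-c[1])<30)&(P[...,2]>.094)&(P[...,2]<.105)),
      ('bit',(np.hypot(uu-c[0],vv-c[1]+10)<40)&(P[...,2]>.115)&(P[...,2]<.19))):
        q=P[m]; 
        if len(q): print(n,lab,len(q),q.mean(0).round(4),((q.min(0)+q.max(0))/2).round(4),np.ptp(q,axis=0).round(3), q.max(0).round(3))
    # board corners
    m=(P[...,2]>.012)&(P[...,2]<.024)&(np.hypot(uu-c[0],vv-c[1])<50)&(s['img'][...,2].astype(int)-s['img'][...,0]>40)
    q=P[m][:,:2].astype(np.float32); print('board',len(q),cv2.minAreaRect(q))
    cv2.imwrite(f'pics/{n}1.png',cv2.resize(s['img'][c[1]-60:c[1]+60,c[0]-60:c[0]+60],None,fx=5,fy=5,interpolation=3))
```

```text
scene knob 71 [ 0.5008 -0.1442  0.0808] [ 0.4998 -0.1471  0.0788] [0.028 0.026 0.023] [ 0.514 -0.134  0.09 ]
scene jar 467 [0.5782 0.128  0.1089] [0.5764 0.1253 0.103 ] [0.062 0.064 0.026] [0.607 0.157 0.116]
scene cup 231 [ 0.6505 -0.2392  0.0687] [ 0.6508 -0.2364  0.0685] [0.083 0.088 0.017] [ 0.692 -0.192  0.077]
scene face 515 [ 0.6213 -0.048   0.0745] [ 0.6166 -0.0567  0.074 ] [0.096 0.097 0.012] [ 0.665 -0.008  0.08 ]
scene jaws 103 [ 0.6165 -0.0561  0.0988] [ 0.6107 -0.0551  0.0996] [0.049 0.055 0.011] [ 0.635 -0.027  0.105]
scene bit 46 [ 0.614  -0.0663  0.1399] [ 0.6142 -0.0665  0.1405] [0.011 0.014 0.049] [ 0.62  -0.059  0.165]
board 887 ((0.6460731625556946, -0.10736531019210815), (0.19175367057323456, 0.26672449707984924), 7.566901683807373)
top knob 48 [ 0.4989 -0.1505  0.0856] [ 0.498  -0.1513  0.0847] [0.02  0.02  0.012] [ 0.508 -0.141  0.091]
top jar 413 [0.5759 0.1219 0.1105] [0.5752 0.1217 0.1051] [0.063 0.063 0.03 ] [0.607 0.153 0.12 ]
top cup 240 [ 0.6537 -0.2421  0.0707] [ 0.6518 -0.2386  0.0705] [0.083 0.084 0.017] [ 0.693 -0.197  0.079]
top face 648 [ 0.616  -0.0583  0.0752] [ 0.618  -0.0593  0.0741] [0.096 0.093 0.011] [ 0.666 -0.013  0.08 ]
top jaws 93 [ 0.6159 -0.0582  0.0993] [ 0.6121 -0.0577  0.0994] [0.048 0.057 0.011] [ 0.636 -0.029  0.105]
top bit 28 [ 0.613  -0.0711  0.1475] [ 0.6134 -0.0716  0.1413] [0.01  0.016 0.042] [ 0.618 -0.064  0.162]
board 1082 ((0.6358104348182678, -0.05254463851451874), (0.19119419157505035, 0.1732107400894165), 5.06443977355957)
```

View pics/scene1.png

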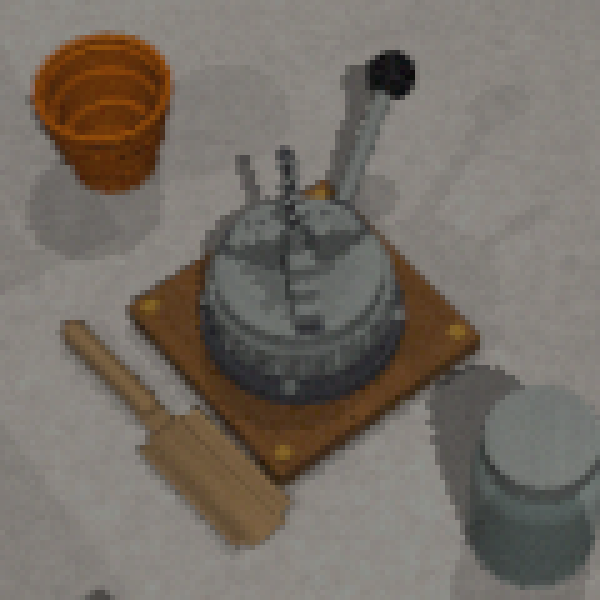

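Measured axis (0.617,-0.058) and knob (0.499,-0.150). That is 150 mm apart, as specified. I'll fly over to the knob at the current height.

```bash
python3 -m creep '[-0.87,-0.9,0,0,0.6,-0.87,-0.9,0,0,0.6,-0.87,-0.9,0,0,0.6,-0.87,-0.9,0,0,0.6,-0.87,-0.9,0,0,0.6]'
python3 -m creep '[-0.87,-0.9,0,0,0.6,-0.87,-0.9,0,0,0.6,-0.87,-0.9,0,0,0.6,-0.87,-0.9,0,0,0.6,-0.87,-0.9,0,0,0.6]'
python3 -m creep '[-0.87,-0.9,0,0,0.6,-0.87,-0.9,0,0,0.6,-0.87,-0.9,0,0,0.6,-0.87,-0.9,0,0,0.6,-0.87,-0.9,0,0,0.6]'
```

```text
t: 0.6
eef_pos: [0.2525, 0.352, 0.2392]
orientation: [-0.0, 0.157, 0.988, -0.001]
contact_force: [0.7, 1.1, -0.7]
finger_gap: 0.0514
grasp_force: 0.0
t: 1.1
eef_pos: [0.3357, 0.184, 0.2394]
orientation: [0.0, 0.157, 0.988, -0.0]
contact_force: [0.3, 1.5, -0.4]
finger_gap: 0.051
grasp_force: 0.0
t: 1.6
eef_pos: [0.4188, 0.0158, 0.2392]
orientation: [0.0, 0.157, 0.988, -0.0]
contact_force: [-0.9, 0.4, 0.1]
finger_gap: 0.051
grasp_force: 0.0
```

```bash
python3 -m creep '[-0.85,-0.89,0,-0.115,0.6,-0.85,-0.89,0,-0.115,0.6,-0.85,-0.89,0,-0.115,0.6,-0.85,-0.89,0,-0.115,0.6,-0.85,-0.89,0,-0.115,0.6]'
python3 - <<'E'
from h import *
from scipy.spatial.transform import Rotation as R
o=arm.observe(); q=o['orientation']; M=R.from_quat(np.r_[q[1:],q[0]]).as_matrix()
print(M.round(3),o['eef_pos'],o['joints'])
print((M.T@(np.array([.499,-.150,.058])-o['eef_pos'])/.15).round(3))
E
```

```text
t: 2.1
eef_pos: [0.4995, -0.1505, 0.2388]
orientation: [0.0, -0.202, 0.979, -0.0]
contact_force: [-0.8, 0.4, -0.7]
finger_gap: 0.0509
grasp_force: 0.0
[[-0.918 -0.396  0.   ]
 [-0.396  0.918 -0.001]
 [-0.    -0.001 -1.   ]] [ 0.49946323 -0.15054504  0.23878143] [-3.81861330e-01  2.99656865e-01  1.72520109e+00 -3.35836297e-04
  1.11613498e+00 -2.35918294e+00]
[0.002 0.005 1.205]
```

```bash
python3 -m creep '[0,0,0.2,-0.03,0.6,0,0,0.4,-0.03,0.6,0,0,0.6,-0.03,0.6,0,0,0.7,-0.03,0.6,0,0,0.75,-0.03,0.6]'
python3 -c "
from h import *
s=snap('scene');t=snap('top');a=s['img'][100:220,206:326];b=t['img'][180:300,285:405]
cv2.imwrite('pics/c.png',cv2.resize(np.hstack([a,b]),None,fx=3.3,fy=3.3,interpolation=2))"
```

```text
t: 2.6
eef_pos: [0.4972, -0.1464, 0.1252]
orientation: [-0.001, -0.292, 0.956, 0.001]
contact_force: [-0.3, -0.5, 0.8]
finger_gap: 0.0511
grasp_force: 0.0
```

View pics/c.png

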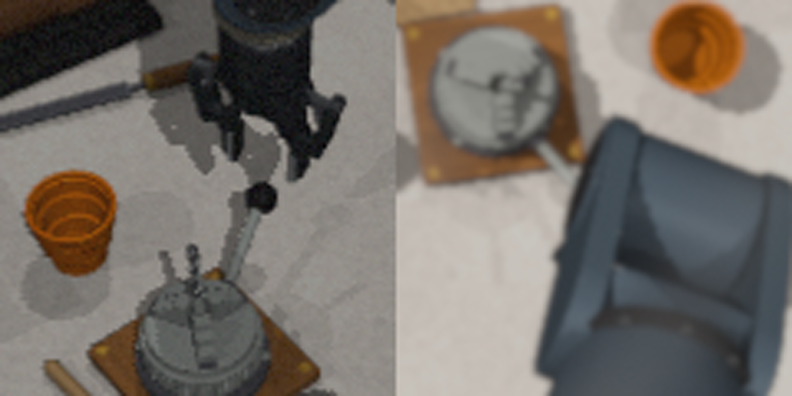

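In the left panel the fingers at (233,155) and (297,175) straddle the knob at (262,197). I'll go down.

```bash
python3 -m creep '[0,0,0.15,0,0.6,0,0,0.3,0,0.6,0,0,0.44,0,0.6,0,0,0.44,0,0.6,0,0,0.44,0,0.6]'
cat > nx.py <<'E'
# print next moves: TCP on arc at lead angle; a=current sleeve progress
import sys
from h import *
from scipy.spatial.transform import Rotation as R
o=arm.observe(); q=o['orientation']; M=R.from_quat(np.r_[q[1:],q[0]]).as_matrix()
A=np.array([.617,-.058]); p=np.array(o['eef_pos']); d=p[:2]-A
th=np.arctan2(d[1],d[0])%(2*np.pi); yw=np.arctan2(M[1,1],M[0,1])
print('r',np.hypot(*d).round(4),'th',np.degrees(th).round(1),'yaw y',np.degrees(yw).round(1),'tangent',np.degrees(th).round(1)-90,'j6',o['joints'][5].round(2),'z',p[2])
F=o['contact_force']; print('F tool',(M.T@F).round(1))
for st in map(float,sys.argv[1:]):
    t=th-st; T=np.r_[A+.15*np.array([np.cos(t),np.sin(t)]),.058]
    tr=(yw-(t-np.pi/2)+np.pi)%(2*np.pi)-np.pi
    print(st,(M.T@(T-p)/.15).round(3),'turn',round(tr/2/np.pi,3))
E
python3 nx.py .1 .2 .3 .4 .5
```

```text
t: 3.2
eef_pos: [0.4981, -0.1481, 0.0618]
orientation: [0.0, -0.291, 0.957, -0.0]
contact_force: [0.7, -1.4, 1.6]
finger_gap: 0.0512
grasp_force: 0.0
r 0.1492 th 217.2 yaw y 123.9 tangent 127.19999999999999 j6 -2.54 z 0.061831953585268065
F tool [ 0.2 -1.6 -1.6]
0.1 [0.006 0.1   0.025] turn 0.007
0.2 [-0.003  0.199  0.025] turn 0.023
0.3 [-0.022  0.297  0.025] turn 0.039
0.4 [-0.051  0.393  0.025] turn 0.055
0.5 [-0.089  0.485  0.025] turn 0.07
```

```bash
python3 -m creep '[0,0.05,0.02,0.003,0.6,0.006,0.1,0.02,0.007,0.6,0,0.15,0.02,0.015,0.6,-0.003,0.2,0.02,0.023,0.6,-0.012,0.25,0.02,0.031,0.6]'
python3 nx.py .1 .2 .3 .4 .5
```

```text
t: 3.7
eef_pos: [0.479, -0.1161, 0.0591]
orientation: [0.002, -0.195, 0.981, -0.001]
contact_force: [3.5, -3.5, -1.1]
finger_gap: 0.0513
grasp_force: 2.1
r 0.1498 th 202.8 yaw y 112.5 tangent 112.80000000000001 j6 -2.3 z 0.059095893111515634
F tool [-1.9 -4.6  1.1]
0.1 [-0.003  0.1    0.007] turn 0.015
0.2 [-0.017  0.199  0.007] turn 0.031
0.3 [-0.042  0.296  0.007] turn 0.047
0.4 [-0.075  0.39   0.006] turn 0.063
0.5 [-0.118  0.48   0.006] turn 0.079
```

```bash
python3 -m creep '[-0.002,0.08,0,0.012,0.6,-0.01,0.16,0,0.025,0.6,-0.025,0.24,0,0.037,0.6,-0.047,0.31,0,0.05,0.6,-0.075,0.39,0,0.063,0.6]'
python3 nx.py .1 .2 .3 .4 .5
```

```text
t: 4.2
eef_pos: [0.467, -0.0577, 0.0592]
orientation: [0.002, 0.002, 1.0, -0.001]
contact_force: [2.4, -5.0, 0.0]
finger_gap: 0.0512
grasp_force: 2.3
r 0.15 th 179.9 yaw y 89.8 tangent 89.9 j6 -1.79 z 0.05918217702264338
F tool [-2.4 -5.  -0. ]
0.1 [-0.005  0.1    0.008] turn 0.016
0.2 [-0.02   0.199  0.008] turn 0.032
0.3 [-0.044  0.296  0.008] turn 0.047
0.4 [-0.078  0.39   0.008] turn 0.063
0.5 [-0.122  0.48   0.008] turn 0.079
```

```bash
python3 -m creep '[-0.002,0.08,0,0.012,0.6,-0.01,0.16,0,0.025,0.6,-0.025,0.24,0,0.037,0.6,-0.047,0.31,0,0.05,0.6,-0.078,0.39,0,0.063,0.6]'
python3 nx.py .05 .1 .15 .2 .25 .3
```

```text
t: 4.7
eef_pos: [0.4781, 0.0009, 0.059]
orientation: [0.001, 0.198, 0.98, -0.0]
contact_force: [0.7, -5.4, 1.2]
finger_gap: 0.0513
grasp_force: 2.3
r 0.1508 th 157.0 yaw y 67.1 tangent 67.0 j6 -1.27 z 0.0590362660474886
F tool [-2.8 -4.6 -1.2]
0.05 [-0.007  0.05   0.007] turn 0.008
0.1 [-0.011  0.1    0.007] turn 0.016
0.15 [-0.017  0.149  0.007] turn 0.024
0.2 [-0.026  0.199  0.007] turn 0.032
0.25 [-0.037  0.247  0.007] turn 0.04
0.3 [-0.051  0.295  0.007] turn 0.048
```

Sleeve is at about 1.0. From here I'll go slowly.

```bash
python3 -m creep '[-0.005,0.04,0,0.006,0.6,-0.009,0.08,0,0.012,0.6,-0.013,0.12,0,0.019,0.6,-0.017,0.15,0,0.024,0.6,-0.017,0.15,0,0.024,0.6]'
python3 nx.py .03 .06 .1 .15 .2 .25
```

```text
t: 5.2
eef_pos: [0.4888, 0.0209, 0.0587]
orientation: [0.001, 0.27, 0.963, 0.0]
contact_force: [0.4, 0.3, 0.2]
finger_gap: 0.0514
grasp_force: 0.0
r 0.1506 th 148.4 yaw y 58.7 tangent 58.400000000000006 j6 -1.08 z 0.05874201974687698
F tool [-0.1  0.5 -0.2]
0.03 [-0.004  0.03   0.005] turn 0.006
0.06 [-0.006  0.06   0.005] turn 0.01
0.1 [-0.009  0.1    0.005] turn 0.017
0.15 [-0.016  0.149  0.005] turn 0.025
0.2 [-0.025  0.199  0.005] turn 0.033
0.25 [-0.036  0.247  0.005] turn 0.041
```

```bash
python3 -m creep '[-0.002,0.02,0,0.003,0.6,-0.004,0.04,0,0.006,0.6,-0.006,0.06,0,0.01,0.6,-0.008,0.08,0,0.013,0.6,-0.009,0.1,0,0.017,0.6]'
python3 nx.py .02 .04 .06 .08 .1 .15
```

```text
t: 5.7
eef_pos: [0.4974, 0.0325, 0.0579]
orientation: [-0.0, 0.321, 0.947, -0.0]
contact_force: [-2.8, -6.0, 3.3]
finger_gap: 0.0512
grasp_force: 2.7
r 0.15 th 142.9 yaw y 52.5 tangent 52.900000000000006 j6 -0.94 z 0.05794322252183609
F tool [-1.4 -6.5 -3.3]
0.02 [-0.    0.02 -0.  ] turn 0.002
0.04 [-0.001  0.04  -0.   ] turn 0.005
0.06 [-0.001  0.06  -0.   ] turn 0.008
0.08 [-0.003  0.08  -0.   ] turn 0.012
0.1 [-0.004  0.1   -0.   ] turn 0.015
0.15 [-0.01  0.15 -0.  ] turn 0.023
```

```bash
python3 -m creep '[0,0.01,0,0.001,0.6,0,0.02,0,0.002,0.6,0,0.03,0,0.004,0.6,-0.001,0.04,0,0.005,0.6,-0.001,0.04,0,0.005,0.6]'
python3 nx.py .02 .04 .06 .08 .1 .15
```

```text
t: 6.2
eef_pos: [0.501, 0.0372, 0.0579]
orientation: [-0.0, 0.336, 0.942, -0.0]
contact_force: [-3.4, -3.3, 3.2]
finger_gap: 0.0513
grasp_force: 2.2
r 0.1501 th 140.6 yaw y 50.7 tangent 50.599999999999994 j6 -0.9 z 0.057852114963540466
F tool [ 0.5 -4.7 -3.2]
0.02 [-0.001  0.02  -0.001] turn 0.004
0.04 [-0.002  0.04  -0.001] turn 0.007
0.06 [-0.003  0.06  -0.001] turn 0.01
0.08 [-0.004  0.08  -0.001] turn 0.013
0.1 [-0.006  0.1   -0.001] turn 0.016
0.15 [-0.012  0.149 -0.001] turn 0.024
```

```bash
python3 -m creep '[-0.001,0.01,0,0.002,0.6,-0.001,0.02,0,0.004,0.6,-0.002,0.03,0,0.005,0.6,-0.002,0.04,0,0.007,0.6,-0.002,0.04,0,0.007,0.6]'
python3 nx.py .02 .04 .06 .08 .1
```

```text
t: 6.7
eef_pos: [0.5049, 0.0417, 0.0579]
orientation: [-0.0, 0.357, 0.934, -0.0]
contact_force: [-3.3, -3.5, 3.4]
finger_gap: 0.0518
grasp_force: 2.5
r 0.15 th 138.4 yaw y 48.2 tangent 48.400000000000006 j6 -0.85 z 0.05785175354114232
F tool [ 0.2 -4.8 -3.4]
0.02 [ 0.     0.02  -0.001] turn 0.003
0.04 [-0.     0.04  -0.001] turn 0.006
0.06 [-0.001  0.06  -0.001] turn 0.009
0.08 [-0.003  0.08  -0.001] turn 0.012
0.1 [-0.004  0.1   -0.001] turn 0.016
```

```bash
python3 -m creep '[0,0.01,0,0.002,0.6,0,0.02,0,0.003,0.6,0,0.03,0,0.005,0.6,-0.001,0.04,0,0.006,0.6,-0.001,0.04,0,0.006,0.6]'
python3 nx.py .02 .04 .06 .08 .1
python3 -c "
from h import *
s=snap('scene');t=snap('top');a=s['img'][125:225,216:316];b=t['img'][157:257,265:365]
cv2.imwrite('pics/d.png',cv2.resize(np.hstack([a,b]),None,fx=4,fy=4,interpolation=2))"
```

```text
t: 7.2
eef_pos: [0.5089, 0.046, 0.0578]
orientation: [-0.001, 0.374, 0.927, -0.0]
contact_force: [-4.5, -3.7, 3.9]
finger_gap: 0.0516
grasp_force: 2.9
r 0.15 th 136.1 yaw y 46.1 tangent 46.099999999999994 j6 -0.8 z 0.057826407299314535
F tool [ 0.6 -5.8 -3.9]
0.02 [-0.     0.02  -0.001] turn 0.003
0.04 [-0.001  0.04  -0.001] turn 0.006
0.06 [-0.002  0.06  -0.001] turn 0.009
0.08 [-0.003  0.08  -0.001] turn 0.013
0.1 [-0.005  0.1   -0.001] turn 0.016
```

View pics/d.png

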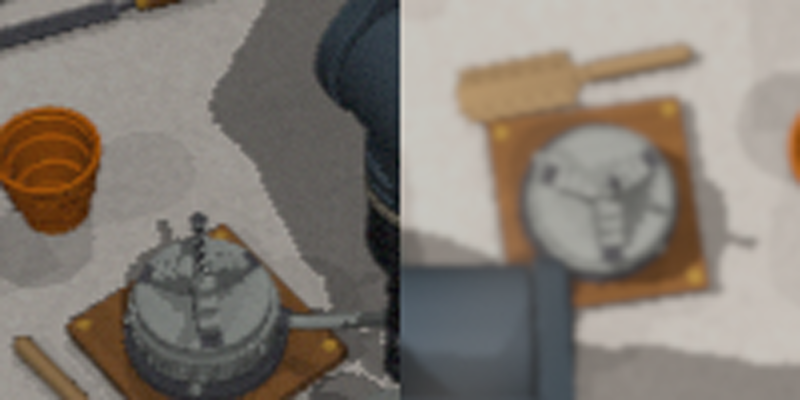

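The left panel shows the bit nearly upright at (200,240) with the jaws around it and the lever pointing right, clear of the jar. The push force is starting to rise, so I'll tighten.

```bash
python3 -m creep '[0,0.01,0,0.002,0.6,0,0.02,0,0.003,0.6,0,0.03,0,0.005,0.6,-0.001,0.04,0,0.006,0.6,-0.001,0.04,0,0.006,0.6]'
python3 nx.py .02 .04 .06 .08 .1
```

```text
t: 7.8
eef_pos: [0.5131, 0.0502, 0.0578]
orientation: [-0.001, 0.391, 0.92, -0.0]
contact_force: [-4.4, -5.6, 4.8]
finger_gap: 0.0513
grasp_force: 3.2
r 0.15 th 133.8 yaw y 43.9 tangent 43.80000000000001 j6 -0.76 z 0.05782634607395409
F tool [-1.  -7.1 -4.8]
0.02 [-0.     0.02  -0.001] turn 0.003
0.04 [-0.001  0.04  -0.001] turn 0.007
0.06 [-0.002  0.06  -0.001] turn 0.01
0.08 [-0.003  0.08  -0.001] turn 0.013
0.1 [-0.005  0.1   -0.001] turn 0.016
```

```bash
python3 -m creep '[0,0.01,0,0.002,0.6,0,0.02,0,0.003,0.6,0,0.03,0,0.005,0.6,-0.001,0.04,0,0.006,0.6,-0.001,0.04,0,0.006,0.6]'
python3 nx.py .02 .04 .06 .08 .1
```

```text
t: 8.3
eef_pos: [0.5152, 0.0518, 0.0575]
orientation: [-0.003, 0.408, 0.913, -0.003]
contact_force: [-16.2, -27.5, 15.2]
finger_gap: 0.0511
grasp_force: 15.4
r 0.1497 th 132.8 yaw y 41.8 tangent 42.80000000000001 j6 -0.71 z 0.05752797108026369
F tool [ -9.7 -30.6 -14.9]
0.02 [ 0.002  0.02  -0.003] turn 0.0
0.04 [ 0.002  0.04  -0.003] turn 0.004
0.06 [ 0.001  0.06  -0.004] turn 0.007
0.08 [ 0.     0.08  -0.004] turn 0.01
0.1 [-0.001  0.1   -0.004] turn 0.013
```

Came up firm at about 30 N with the sleeve at roughly 1.41. I'll back off to the middle of the gap, then lift.

```bash
python3 -m creep '[0,-0.03,0,0,0.6,0,-0.06,0,0,0.6,0,-0.085,0,0,0.6,0,-0.085,0,0,0.6,0,-0.085,0,0,0.6]'
python3 nx.py
```

```text
t: 8.8
eef_pos: [0.5083, 0.0458, 0.0577]
orientation: [-0.0, 0.408, 0.913, -0.0]
contact_force: [-3.3, -3.0, 0.5]
finger_gap: 0.051
grasp_force: 2.2
r 0.1503 th 136.3 yaw y 41.8 tangent 46.30000000000001 j6 -0.73 z 0.05772291091458336
F tool [-0.  -4.4 -0.5]
```

```bash
python3 -m creep '[0,-0.01,0,0,0.6,0,-0.02,0,0,0.6,0,-0.02,0,0,0.6]'
python3 nx.py
python3 -c "
from h import *
s=snap('scene');a=s['img'][130:230,226:359]
cv2.imwrite('pics/e.png',cv2.resize(a,None,fx=5.5,fy=5.5,interpolation=2))"
```

```text
t: 9.1
eef_pos: [0.5064, 0.0439, 0.0578]
orientation: [0.0, 0.408, 0.913, 0.0]
contact_force: [-0.7, -0.7, 0.2]
finger_gap: 0.0511
grasp_force: 0.2
r 0.1504 th 137.3 yaw y 41.8 tangent 47.30000000000001 j6 -0.73 z 0.05781716750934758
F tool [-0.1 -1.  -0.2]
```

View pics/e.png

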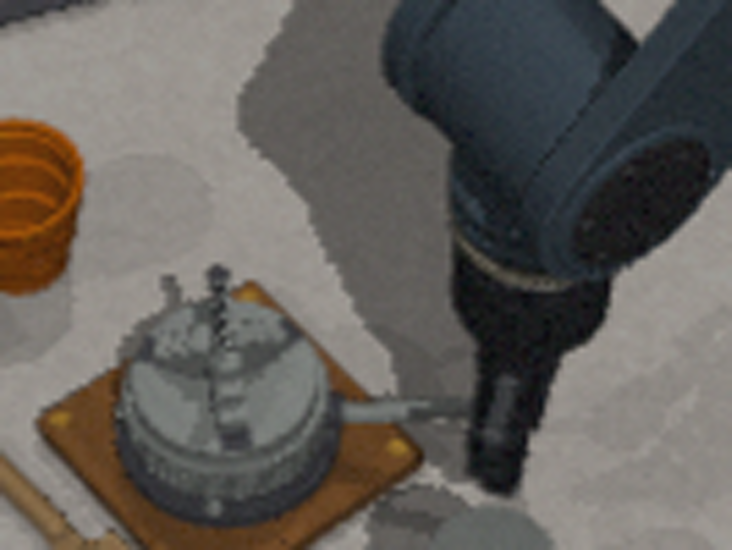

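```bash
python3 -m creep '[0,0,0,0,0.7,0,0,0,0,0.8,0,0,0,0,0.8]'
python3 nx.py
python3 -m creep '[0,0,-0.1,0,0.8,0,0,-0.3,0,0.8,0,0,-0.6,0,0.8,0,0,-0.9,0,0.8,0,0,-0.9,0,0.8]'
python3 -m creep '[0.3,-0.3,0,0,0.8,0.6,-0.6,0,0,0.8,1,-1,0,0,0.8,1,-1,0,0,0.8,1,-1,0,0,0.8]'
python3 - <<'E'
from h import *
A=np.array([.617,-.058])
for n,c in (('scene',(267,205)),('top',(315,207))):
    s=snap(n); P=pts(s); vv,uu=np.mgrid[:420,:560]; g=s['img'].max(-1)
    r=np.hypot(P[...,0]-A[0],P[...,1]-A[1])
    m=(r>.12)&(r<.18)&(g<60)&(P[...,2]>.055)&(P[...,2]<.095)&(P[...,0]<.6)
    q=P[m]; print(n,'knob',len(q))
    if len(q):
        k=np.median(q,0); a=np.degrees(np.arctan2(k[1]-A[1],k[0]-A[0]))%360; print(k.round(4),a.round(1),'sleeve',np.radians(217.9-a).round(3))
    q=P[(r<.03)&(P[...,2]>.11)&(P[...,2]<.19)]
    c_=q.mean(0); d=np.linalg.svd(q-c_)[2][0]; d*=np.sign(d[2]); print('bit',len(q),c_.round(4),'tilt deg',np.degrees(np.arccos(d[2])).round(1),d.round(3))
s=dict(np.load('scene.npz'));t=dict(np.load('top.npz'))
cv2.imwrite('pics/f.png',cv2.resize(np.hstack([s['img'][130:230,226:326],t['img'][157:257,265:365]]),None,fx=4,fy=4,interpolation=2))
E
```

```text
t: 9.45
eef_pos: [0.5064, 0.0439, 0.0578]
orientation: [0.0, 0.408, 0.913, 0.0]
contact_force: [0.2, -0.7, -0.8]
finger_gap: 0.0682
grasp_force: 0.0
r 0.1504 th 137.3 yaw y 41.8 tangent 47.30000000000001 j6 -0.73 z 0.05780652216675458
F tool [-0.7 -0.3  0.8]
t: 9.95
eef_pos: [0.5089, 0.0439, 0.1983]
orientation: [0.004, 0.408, 0.913, 0.002]
contact_force: [1.2, -0.1, 0.1]
finger_gap: 0.0687
grasp_force: 0.0
t: 10.45
eef_pos: [0.29, 0.0559, 0.1919]
orientation: [-0.001, 0.408, 0.913, -0.001]
contact_force: [0.8, 0.7, -0.3]
finger_gap: 0.0686
grasp_force: 0.0
scene knob 81
[0.5025 0.0408 0.0819] 139.2 sleeve 1.373
bit 46 [ 0.6173 -0.0549  0.1398] tilt deg 1.9 [-0.002 -0.033  0.999]
top knob 0
bit 21 [ 0.6156 -0.0583  0.1516] tilt deg 5.5 [ 0.077 -0.059  0.995]
```

View pics/f.png

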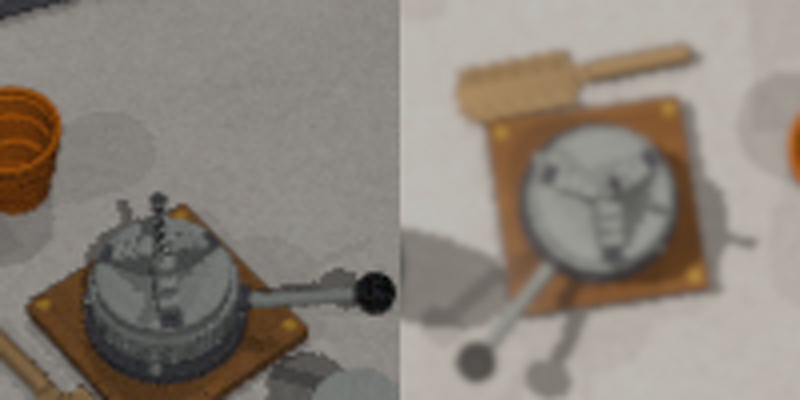

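Run:
```python
from h import *
A=np.array([.617,-.058]); s=dict(np.load('top.npz')); P=pts(s)
r=np.hypot(P[...,0]-A[0],P[...,1]-A[1])
m=(r>.125)&(r<.18)&(P[...,2]>.07)&(P[...,2]<.095)&(P[...,0]<.56)&(P[...,1]<.08)&(P[...,1]>0)
q=P[m]; k=q.mean(0); a=np.degrees(np.arctan2(k[1]-A[1],k[0]-A[0])); print(len(q),k,r[m].mean(),a,np.radians(217.9-a))
for n in('scene','top'):
    s=dict(np.load(n+'.npz')); P=pts(s); r=np.hypot(P[...,0]-A[0],P[...,1]-A[1])
    for lo,hi in((.105,.13),(.13,.15),(.15,.18)):
        q=P[(r<.03)&(P[...,2]>lo)&(P[...,2]<hi)]; print(n,lo,len(q),q.mean(0).round(4))
    m=(r<.05)&(P[...,2]>.068)&(P[...,2]<.08);q=P[m];print('face c',((q.min(0)+q.max(0))/2).round(4))
print(arm.observe()['t'])
```

```text
99 [0.5015557  0.03277987 0.08182756] 0.14702445773778988 141.8201853160447 1.3278432605421493
scene 0.105 19 [ 0.6176 -0.0543  0.1166]
scene 0.13 18 [ 0.6168 -0.0545  0.1409]
scene 0.15 14 [ 0.6175 -0.0558  0.1584]
face c [ 0.6176 -0.0575  0.074 ]
top 0.105 7 [ 0.614  -0.0553  0.1153]
top 0.13 4 [ 0.6145 -0.056   0.1381]
top 0.15 14 [ 0.6164 -0.0589  0.1609]
face c [ 0.6178 -0.0591  0.0742]
10.55
```

Measurement says the lever sprang back about 0.07 rad after release, so the remaining tightness is uncertain. There is time left, so I'll push again gently and watch how it holds.

```bash
python3 -m creep '[-0.3,0.3,0,0,0.6,-0.6,0.6,0,0,0.6,-1,0.93,0,0,0.6,-1,0.93,0,0,0.6,-1,0.93,0,0,0.6]'
python3 -m creep '[0,0,0.3,0,0.6,0,0,0.6,0,0.6,0,0,0.9,0,0.6,0,0,0.9,0,0.6,0,0,0.9,0,0.6]'
python3 nx.py
python3 -m creep '[0,0.03,0,0,0.6,0,0.05,0,0,0.6,0,0.05,0,0,0.6]'
python3 nx.py .02 .04 .06 .08 .1
```

```text
t: 11.05
eef_pos: [0.5041, 0.0359, 0.1918]
orientation: [0.001, 0.409, 0.913, 0.0]
contact_force: [-0.7, 0.2, 0.1]
finger_gap: 0.0511
grasp_force: 0.0
t: 11.55
eef_pos: [0.499, 0.0368, 0.0581]
orientation: [-0.0, 0.408, 0.913, -0.0]
contact_force: [0.7, -0.7, -0.0]
finger_gap: 0.0514
grasp_force: 0.0
r 0.1514 th 141.2 yaw y 41.8 tangent 51.19999999999999 j6 -0.75 z 0.05809388078381444
F tool [-1.   0.1  0. ]
t: 11.85
eef_pos: [0.5054, 0.0422, 0.0594]
orientation: [0.001, 0.408, 0.913, 0.001]
contact_force: [-0.3, 0.4, -0.6]
finger_gap: 0.0513
grasp_force: 0.0
r 0.15 th 138.1 yaw y 41.8 tangent 48.099999999999994 j6 -0.74 z 0.059407166601389255
F tool [0.5 0.  0.6]
0.02 [0.002 0.02  0.009] turn -0.014
0.04 [0.004 0.04  0.009] turn -0.011
0.06 [0.005 0.06  0.01 ] turn -0.008
0.08 [0.006 0.08  0.01 ] turn -0.005
0.1 [0.006 0.1   0.01 ] turn -0.001
```

```bash
python3 -m creep '[0,0.01,0,0,0.6,0,0.02,0,0,0.6,0,0.02,0,0,0.6]'; python3 nx.py
python3 -m creep '[0,0.01,0,0,0.6,0,0.02,0,0,0.6,0,0.02,0,0,0.6]'; python3 nx.py .02 .04
```

```text
t: 12.15
eef_pos: [0.5061, 0.0438, 0.058]
orientation: [-0.0, 0.408, 0.913, -0.0]
contact_force: [-0.7, -1.4, 2.1]
finger_gap: 0.0517
grasp_force: 1.5
r 0.1505 th 137.5 yaw y 41.8 tangent 47.5 j6 -0.73 z 0.05795736857109433
F tool [-0.6 -1.5 -2.1]
t: 12.45
eef_pos: [0.5076, 0.0457, 0.0576]
orientation: [-0.001, 0.408, 0.913, -0.001]
contact_force: [-6.0, -3.2, 4.6]
finger_gap: 0.0512
grasp_force: 3.1
r 0.1507 th 136.5 yaw y 41.8 tangent 46.5 j6 -0.73 z 0.05757462368075174
F tool [ 1.7 -6.6 -4.5]
0.02 [-0.003  0.02  -0.003] turn -0.01
0.04 [-0.002  0.04  -0.003] turn -0.007
```

```bash
python3 -m creep '[0,0.01,0,0,0.6,0,0.02,0,0,0.6,0,0.02,0,0,0.6]'; python3 nx.py
python3 -m creep '[0,0.01,0,0,0.6,0,0.02,0,0,0.6,0,0.02,0,0,0.6]'; python3 nx.py .02 .04
```

```text
t: 12.75
eef_pos: [0.5093, 0.0478, 0.0574]
orientation: [-0.002, 0.408, 0.913, -0.001]
contact_force: [-7.7, -2.4, 5.1]
finger_gap: 0.051
grasp_force: 3.5
r 0.151 th 135.5 yaw y 41.8 tangent 45.5 j6 -0.73 z 0.05738947153010593
F tool [ 3.3 -7.3 -5.1]
t: 13.05
eef_pos: [0.5112, 0.0499, 0.0572]
orientation: [-0.002, 0.409, 0.913, -0.001]
contact_force: [-8.4, -2.0, 3.3]
finger_gap: 0.0512
grasp_force: 3.7
r 0.1511 th 134.4 yaw y 41.8 tangent 44.400000000000006 j6 -0.72 z 0.057179109154169655
F tool [ 4.1 -7.6 -3.3]
0.02 [-0.006  0.02  -0.006] turn -0.004
0.04 [-0.006  0.04  -0.006] turn -0.001
```

```bash
python3 -m creep '[-0.006,0.01,0,0,0.6,-0.006,0.02,0,0,0.6,-0.006,0.02,0,0,0.6]'; python3 nx.py
python3 -m creep '[0,0.005,0,0,0.6,0,0.01,0,0,0.6,0,0.01,0,0,0.6]'; python3 nx.py .02 .04
```

```text
t: 13.35
eef_pos: [0.5136, 0.0512, 0.0569]
orientation: [-0.003, 0.409, 0.913, -0.001]
contact_force: [-10.0, -1.0, 2.3]
finger_gap: 0.0509
grasp_force: 3.9
r 0.1504 th 133.4 yaw y 41.8 tangent 43.400000000000006 j6 -0.72 z 0.05692337538165114
F tool [ 6.  -8.1 -2.3]
t: 13.65
eef_pos: [0.5142, 0.0521, 0.0569]
orientation: [-0.003, 0.408, 0.913, -0.001]
contact_force: [-12.4, -3.1, 3.9]
finger_gap: 0.0511
grasp_force: 5.3
r 0.1507 th 133.0 yaw y 41.8 tangent 43.0 j6 -0.72 z 0.056856283703694666
F tool [  6.  -11.3  -3.8]
0.02 [-0.004  0.02  -0.008] turn -0.0
0.04 [-0.004  0.04  -0.008] turn 0.003
```

```bash
python3 -m creep '[0,0.005,0,0,0.6,0,0.01,0,0,0.6,0,0.01,0,0,0.6]'; python3 nx.py
python3 -m creep '[0,-0.005,0,0,0.6,0,-0.01,0,0,0.6,0,-0.015,0,0,0.6,0,-0.02,0,0,0.6,0,-0.02,0,0,0.6]'; python3 nx.py 
python3 -m creep '[0,-0.005,0,0,0.6,0,-0.01,0,0,0.6,0,-0.015,0,0,0.6,0,-0.015,0,0,0.6]'; python3 nx.py
```

```text
t: 13.95
eef_pos: [0.5143, 0.0524, 0.0567]
orientation: [-0.004, 0.408, 0.913, -0.003]
contact_force: [-16.8, -9.4, 7.5]
finger_gap: 0.0515
grasp_force: 9.7
r 0.1508 th 133.0 yaw y 41.8 tangent 43.0 j6 -0.72 z 0.05669196476562147
F tool [  4.2 -18.9  -7.3]
t: 14.45
eef_pos: [0.5148, 0.0512, 0.0573]
orientation: [-0.001, 0.409, 0.913, -0.0]
contact_force: [-6.0, -0.6, -1.9]
finger_gap: 0.0511
grasp_force: 2.5
r 0.1495 th 133.1 yaw y 41.8 tangent 43.099999999999994 j6 -0.72 z 0.0572819902645311
F tool [ 3.5 -4.9  1.9]
t: 14.85
eef_pos: [0.5145, 0.0496, 0.0579]
orientation: [0.0, 0.408, 0.913, 0.0]
contact_force: [-0.7, -1.4, 0.0]
finger_gap: 0.0512
grasp_force: 0.7
r 0.1486 th 133.6 yaw y 41.8 tangent 43.599999999999994 j6 -0.72 z 0.05794677328350903
F tool [-0.5 -1.5 -0. ]
```

```bash
python3 -m creep '[0,-0.01,0,0,0.6,0,-0.02,0,0,0.6,0,-0.02,0,0,0.6,0,-0.02,0,0,0.6]'; python3 nx.py 
python3 -m creep '[0,-0.01,0,0,0.6,0,-0.025,0,0,0.6,0,-0.025,0,0,0.6,0,-0.025,0,0,0.6]'; python3 nx.py
```

```text
t: 15.25
eef_pos: [0.512, 0.0476, 0.0579]
orientation: [0.0, 0.408, 0.913, -0.0]
contact_force: [-1.7, -2.6, 0.7]
finger_gap: 0.0515
grasp_force: 0.9
r 0.1489 th 134.8 yaw y 41.8 tangent 44.80000000000001 j6 -0.73 z 0.05787832766277316
F tool [-0.8 -2.9 -0.7]
t: 15.65
eef_pos: [0.5089, 0.0451, 0.0577]
orientation: [-0.0, 0.408, 0.913, -0.0]
contact_force: [-1.5, -0.8, -0.1]
finger_gap: 0.0515
grasp_force: 1.0
r 0.1494 th 136.3 yaw y 41.8 tangent 46.30000000000001 j6 -0.73 z 0.057739126002850354
F tool [ 0.4 -1.7  0.1]
```

Hysteresis now makes sense: about 7 N pushing in, about 2 N pushing out, so friction is around 2.6 N. It settles near 1.335, where friction holds that much at the knob, which works out to roughly 35 N per jaw. It had held that position from 9.1 s to 12.1 s. I'll release, withdraw and check.

```bash
python3 -m creep '[0,-0.01,0,0,0.6,0,-0.02,0,0,0.6,0,-0.03,0,0,0.6,0,-0.06,0,0,0.7,0,-0.06,0,0,0.75]'; python3 nx.py 
python3 -m creep '[0,0,-0.1,0,0.8,0,0,-0.3,0,0.8,0,0,-0.6,0,0.8,0,0,-0.9,0,0.8,0,0,-0.9,0,0.8]'
python3 -m creep '[0.3,-0.3,0,0,0.8,0.6,-0.6,0,0,0.8,0.9,-0.9,0,0,0.8,0.9,-0.9,0,0,0.8,0.9,-0.9,0,0,0.8]'
python3 - <<'E'
from h import *
A=np.array([.617,-.058])
for i in range(2):
  for n in('scene','top'):
    s=snap(n); P=pts(s); r=np.hypot(P[...,0]-A[0],P[...,1]-A[1])
    m=(r>.125)&(r<.18)&(P[...,2]>.07)&(P[...,2]<.095)&(P[...,0]<.56)&(P[...,1]<.08)&(P[...,1]>0)
    k=P[m].mean(0); print(n,'knob',np.degrees(np.arctan2(k[1]-A[1],k[0]-A[0])).round(1))
    for lo,hi in((.105,.13),(.13,.15),(.15,.18)):
        q=P[(r<.03)&(P[...,2]>lo)&(P[...,2]<hi)]; print(len(q),q.mean(0).round(4),q.max(0)[2].round(3))
E
```

```text
t: 16.15
eef_pos: [0.502, 0.0389, 0.0578]
orientation: [-0.0, 0.409, 0.913, -0.0]
contact_force: [0.3, 0.2, -0.0]
finger_gap: 0.0641
grasp_force: 0.0
r 0.1504 th 139.9 yaw y 41.8 tangent 49.900000000000006 j6 -0.74 z 0.05775480342121202
F tool [-0.1  0.4  0. ]
t: 16.65
eef_pos: [0.505, 0.0392, 0.1983]
orientation: [0.004, 0.408, 0.913, 0.002]
contact_force: [0.6, 0.2, -1.1]
finger_gap: 0.0683
grasp_force: 0.0
t: 17.15
eef_pos: [0.3074, 0.0501, 0.192]
orientation: [-0.001, 0.408, 0.913, -0.001]
contact_force: [0.5, 0.6, -0.9]
finger_gap: 0.0685
grasp_force: 0.0
scene knob 139.3
19 [ 0.6172 -0.0544  0.1156] 0.13
19 [ 0.6168 -0.0543  0.1417] 0.15
13 [ 0.618  -0.0557  0.1597] 0.162
top knob 141.9
6 [ 0.6138 -0.0575  0.116 ] 0.124
4 [ 0.6145 -0.056   0.1385] 0.149
14 [ 0.6165 -0.0589  0.1606] 0.166
scene knob 139.6
19 [ 0.6177 -0.0543  0.1165] 0.128
18 [ 0.6168 -0.0544  0.1408] 0.15
14 [ 0.6173 -0.0561  0.1583] 0.163
top knob 141.9
8 [ 0.6135 -0.0583  0.1137] 0.128
3 [ 0.615  -0.0561  0.1343] 0.137
15 [ 0.6163 -0.0587  0.1596] 0.164
```

```bash
python3 -c "
from plant import arm
print(arm.sign_off())"
```

```text
the job is handed in; nothing more can be done
None
```

I handed the job in: the jaws are closed on the bit, the lever is released and the arm is clear. The cameras show the bit upright within about 2° and about 2 mm from the chuck axis, but the grip is only my estimate, about 35 N per jaw, because the lever eased back from about 1.41 to 1.335 rad on release.

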